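# Clip a welded plate into the spring-jaw holder

## Robot

A 6-joint arm with a two-finger parallel gripper is mounted at the origin on a cart in front of the work surface, level with it; the furniture and walls round the work are solid. World frame = base frame: x ahead of the robot, y to its left, z up, the work surface at z = 0. Lengths are in m, angles in degrees, forces in N, time in s.
With the tool pointing down it reaches from about 0.375 to 0.9 m from the base axis. Payload 3.1 kg.
Tool frame: the origin (TCP) lies midway between the tips of the shut fingers; the grasp point (between the pads) lies bot.hold_point_z behind it (bot.hold_point_z is the distance from the TCP to the grasp point, in m); z points along the fingers, y is the direction in which the jaws open and shut (so a half turn about z gives the same grasp; the last joint's range is limited). The gripper opens to 87 mm and grips with 3 to 60 N. Pads are 19 mm wide; open, the fingers measure 117 mm over their backs; the gripper's body (75 mm by 190 mm) begins 51 mm behind the grasp point.
Start: joints at [-80.128, 30.224, 82.088, -0, 67.689, -10.227], TCP at [0.215, -0.587, 0.223] pointing down, gripper open.
Joint ranges: [-176.69, 176.69], [-43.24, 126.21], [12.49, 139.97], [-82, 262], [0, 151.66], [-163.58, 163.58]. Speed limits (degrees/s): [159.86, 159.86, 180, 180, 180, 180].

## Interface

Orientations are given as a 3x3 rotation matrix whose columns are the frame's x, y, z axes.
In Python, from rig import bot, vision, hand_in gives the robot as it stands. The module is installed in compiled form; this text tells all that it offers.
- The arm moves only by the shell command python3 -m handwheel 'ROWS'. ROWS is JSON, a list of rows, each an object of numbers: "hand": the gripper's target within -1 to 1 (fully open at 1, half-way at 0, shut at -1); "dx", "dy", "dz": the shift along the world's x, y, z in cm; "wx", "wy", "wz": the turn, a rotation vector about the world's x, y, z in rad. In form: [{"hand": .., "dx": .., "dy": .., "dz": .., "wx": .., "wy": .., "wz": ..}, ...]. A call has 1 to 10 rows; each row shifts and turns the commanded pose from where the row before left it; what a row does not reach is not made up. A row lasts 1/10 s, in which the tool goes at most 50 mm and 8.59 degrees, less where a joint would pass 70% of its speed; a pose out of reach is approached as far as the arm can. A call with a gripper value outside its range is refused whole. The fingers move at their own pace and stop on an object; the grip force is fixed at half the most. Time passes only in rows, so rows that do not move let the fingers close. It gives the time, the measured TCP pose, the force and the opening at its end, in the units of the state.
- bot.read_state(): the state, without advancing time (a new reading comes with each control period).
- vision.capture(name): name is "side" or "top"; returns (picture, depth): 420x560x3 uint8, red, green, blue; 420x560 float32, m along the optical axis (not along the pixel's ray), 0 where there is no reading.
- vision.get_calibration(name): a dict with "fx", "fy", "cx", "cy" (pixels), "k1" (the pictures are not rectified: a ray, as slopes to the right and down, at radius r is drawn at 1 + k1 r^2 times it, then the intrinsics apply), "rvec" (rotation vector, rad) and "tvec" (3), from world to camera coordinates, as OpenCV has them. Camera axes: x right, y down, z forward; pixel columns grow to the right and rows downward; lengths in m; the calibration is good to about 2 mm. A picture is of the moment at which its call begins. get_calibration takes no time and is no camera call.
- hand_in(): hands the job in, once; it reports no verdict.
The state is a dict: "time_s": time; "joint_positions": joint angles; "qvel": joint speeds; "tau": joint torques, N m; "position": TCP position; "tcp_rot": TCP orientation; "force": force on the tool from outside, world axes, zero at the start; "moment": the same for the moment, N m; "opening": opening from 0.0 (shut) to 1.0 (fully open).
Only numpy, scipy, OpenCV 4.12 (cv2) and the standard library are available. Lean on these libraries where they do the work, as an engineer would, in place of code of your own. Each camera call takes 0.05 s, during which the arm holds its last target.

## Task

Load the welded plate into the spring-jaw holder so that it can be gauged: tip it, feel one end down onto the ledge of the long-travel push jaw and push it in under the lip, forcing that jaw back until the other end drops off the lip of the catch jaw and can be lowered onto its ledge, then let go so that the springs centre it. It must end flat, gripped in both grooves and square; press gently all the while, and do not disturb the other things on the table.

Things in the scene. Friction and masses are not known exactly. Their poses are not given: they have to be found in the camera images.
- plate_mid (a point): Loose grey welded plate, 0.26-0.42 kg: flat base 56 (its x) x 110 (y) x 6 mm on the table, with an upright rib across its middle, 44 (x) x 10 (y) mm, 40 mm high above the base (46 mm in all); grasp the rib across its 10 mm. The point is the middle of the part, 23 mm above the underside. z up; half a turn makes no difference.
- seat (a point): Middle of the holder, 54 mm above the table. y points from push jaw to catch jaw, z up. The bed that carries both jaws is locked at an unmeasured height: the jaws' ledges, level with each other, lie 8 mm below to 8 mm above this point, to be felt or seen. A seated plate lies on both ledges, its length along y, at x = 0; the springs centre it within 2 mm of y = 0.
- holder: Spring-jaw holder fixed to the table: dark base 76 (x) x 216 (y) mm with a raised bed, two steel jaws 54 mm wide face each other along y. The push jaw (-y) has 27 mm of open coil springs behind it, the catch jaw (+y) 13 mm. Each jaw has a groove 9.5 mm high above a flat ledge, under a lip reaching 6 mm out; lip and jaw tops are 14 mm above the ledge, end blocks 18 mm. Origin under the base, below the seat point.
- push_jaw (a joint): How far the push jaw is pushed back from rest, along -y (m). At rest the back wall of its groove is 50 mm to -y of the seat. Its ledge sticks out 14 mm from the back wall, 8 mm beyond the lip, so a plate edge can be set on it and slid under the lip. Spring 4 N at first and 0.35 N more per mm; stop at 24 mm (12.4 N). The plate must not press on it with over 25 N.
- catch_jaw (a joint): How far the catch jaw is pushed back from rest, along +y (m); same spring, stop at 10 mm. Its carriage is locked at an unmeasured place: at rest its groove's back wall is 46 to 54 mm to +y of the seat, its lip's tip 6 mm less, to be felt or seen. Push the 110 mm plate in until its far end drops off that lip. Its ledge reaches 3 mm beyond the lip. The plate must not press on it with over 35 N.
- flange_0: bystander: flange ring, 60 mm across, 14 mm high; leave alone. Origin at its underside.
- v_block: bystander: steel V-block 45 x 48 x 36 mm; leave alone. Origin at its underside.
- locating_pin_0: bystander: upright locating pin, 21 mm across, 42 mm high; leave alone. Origin at its underside.
- bracket_0: bystander: small L bracket 22 x 34 x 28 mm; leave alone. Origin at its underside.
- bracket_1: bystander: small U bracket 26 x 36 x 22 mm; leave alone. Origin at its underside.
- go_gauge: bystander: flat gauge 36 x 110 x 8 mm; leave alone. Origin at its underside.

How it is judged:
By the outcome, as a careful person would: the job done as asked, in the order asked, and still so for the second after the job is handed in, with the robot touching nothing.
It also fails if it takes over 72 s, if anything falls off the work surface, if the arm or the gripper's body presses on something with over 40 N, if the wrist force passes 120 N, or if a joint passes its speed limit or range.

## Working session

There is one attempt and no reset: what is moved stays moved. The work goes in short steps, Python scripts to look and compute and a shell command to move; the robot and the scene stay as the last step left them, time stands still between calls to the robot, and variables do not carry over. Pictures are saved under pics/ and viewed, and the job is handed in when it is done.

```bash
mkdir -p pics
cat > h.py <<'E'
from rig import bot, vision
import numpy as np, cv2
def cal(n):
    c=vision.get_calibration(n); R=cv2.Rodrigues(np.array(c['rvec'],float))[0]; t=np.array(c['tvec'],float).ravel(); return c,R,t
def rays(n,uv):
    c,R,t=cal(n); uv=np.atleast_2d(np.array(uv,float))
    d=np.c_[(uv[:,0]-c['cx'])/c['fx'],(uv[:,1]-c['cy'])/c['fy']]
    x=d.copy()
    for _ in range(20): x=d/(1+c['k1']*(x**2).sum(1,keepdims=True))
    return np.c_[x,np.ones(len(x))],R,t
def onplane(n,uv,z):
    x,R,t=rays(n,uv); o=-R.T@t; d=x@R
    return o+d*((z-o[2])/d[:,2])[:,None]
def cloud(n,D):
    v,u=np.mgrid[0:D.shape[0],0:D.shape[1]]
    x,R,t=rays(n,np.c_[u.ravel(),v.ravel()])
    P=(x*D.ravel()[:,None]-t)@R
    P[D.ravel()<=0]=np.nan
    return P.reshape(D.shape+(3,))
def proj(n,P):
    c,R,t=cal(n); q=np.atleast_2d(P)@R.T+t; s=q[:,:2]/q[:,2:]; s=s*(1+c['k1']*(s**2).sum(1,keepdims=True))
    return s*[c['fx'],c['fy']]+[c['cx'],c['cy']]
def snap(n,name):
    I,D=vision.capture(n); cv2.imwrite(f'pics/{name}.png',I[:,:,::-1]); np.savez(f'pics/{name}.npz',I=I,D=D); return I,D
E
python3 - <<'E'
from h import *
for n in('top','side'):
    I,D=snap(n,n+'0'); c,R,t=cal(n); print(n,-R.T@t,R[2],c['fx'],c['k1'])
s=bot.read_state(); print(s, bot.hold_point_z)
E
```

```text
top [ 0.47618382 -0.02700013  1.05762185] [ 0.11541661  0.01570156 -0.99319307] 501.1001427158054 -0.04163126199854549
side [0.5391717  0.84832777 0.75734952] [ 0.02561101 -0.7825379  -0.62207597] 542.8429935731602 -0.010975616289604126
{'time_s': 0.1, 'joint_positions': array([-8.01305363e+01,  3.02735625e+01,  8.21491915e+01, -3.54598474e-04,
        6.76902727e+01, -1.02287987e+01]), 'qvel': array([-0.04534305, -0.06987647, -0.23605406, -0.03589064, -0.00524961,
       -0.00026515]), 'tau': array([-2.27865612e-04, -4.40986526e+01, -1.77150947e+01,  6.34016516e-02,
        5.34131681e-02, -4.30856971e-05]), 'position': array([ 0.21466429, -0.58627073,  0.22166951]), 'tcp_rot': array([[ 9.39103924e-01,  3.43633092e-01, -3.43767565e-04],
       [ 3.43633091e-01, -9.39101978e-01,  1.94251208e-03],
       [ 3.44678633e-04, -1.94235063e-03, -9.99998054e-01]]), 'force': array([ 0.81423371,  0.80825925, -0.09347146]), 'moment': array([-0.05082748,  0.02395071, -0.00820364]), 'opening': 1.0010281576425075} 0.0187
```

View pics/top0.png

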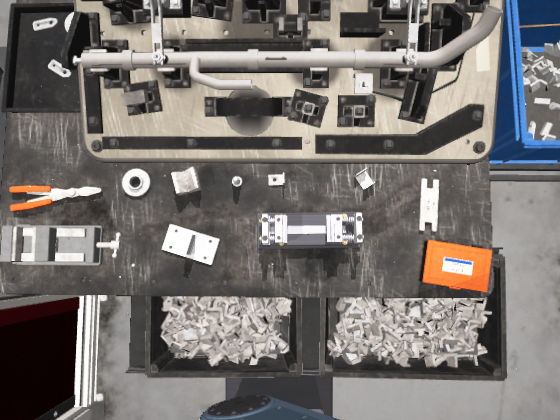

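View pics/side0.png

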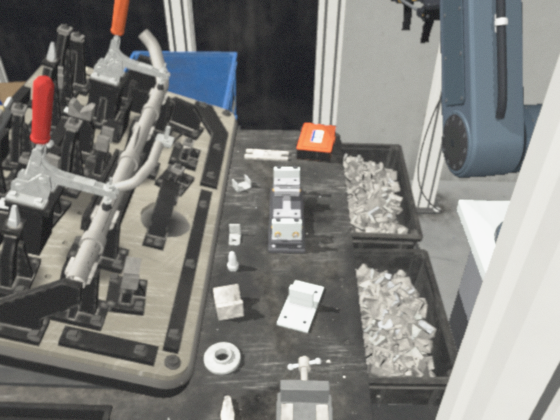

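Run:
```python
from h import *
a=np.load('pics/top0.npz')['I'];b=np.load('pics/side0.npz')['I']
A=cv2.resize(a[195:275,150:380],None,fx=3.4,fy=3.4,interpolation=cv2.INTER_CUBIC)
B=cv2.resize(b[155:255,255:325],None,fx=6,fy=6,interpolation=cv2.INTER_CUBIC)
cv2.imwrite('pics/a1.png',A[:,:,::-1]);cv2.imwrite('pics/b1.png',B[:,:,::-1])
D=np.load('pics/top0.npz')['D'];P=cloud('top',D)
for v in (222,230,238):
  print(v,[(u,*np.round(P[v,u]*1000).astype(int)) for u in range(254,372,3)])
print([np.round(P[v,190]*1000) for v in range(225,266,4)])
```

```text
222 [(254, np.int64(561), np.int64(44), np.int64(-3)), (257, np.int64(560), np.int64(37), np.int64(10)), (260, np.int64(557), np.int64(29), np.int64(44)), (263, np.int64(555), np.int64(21), np.int64(71)), (266, np.int64(556), np.int64(15), np.int64(69)), (269, np.int64(557), np.int64(10), np.int64(47)), (272, np.int64(558), np.int64(4), np.int64(42)), (275, np.int64(556), np.int64(-2), np.int64(65)), (278, np.int64(556), np.int64(-8), np.int64(65)), (281, np.int64(556), np.int64(-14), np.int64(69)), (284, np.int64(556), np.int64(-20), np.int64(68)), (287, np.int64(559), np.int64(-26), np.int64(26)), (290, np.int64(559), np.int64(-32), np.int64(27)), (293, np.int64(559), np.int64(-39), np.int64(29)), (296, np.int64(559), np.int64(-45), np.int64(27)), (299, np.int64(559), np.int64(-51), np.int64(28)), (302, np.int64(559), np.int64(-57), np.int64(29)), (305, np.int64(560), np.int64(-63), np.int64(25)), (308, np.int64(559), np.int64(-69), np.int64(26)), (311, np.int64(559), np.int64(-76), np.int64(28)), (314, np.int64(560), np.int64(-82), np.int64(24)), (317, np.int64(559), np.int64(-88)
[... 4756 characters left out ...]
3372036854775808), np.int64(-9223372036854775808), np.int64(-9223372036854775808)), (359, np.int64(525), np.int64(-167), np.int64(76)), (362, np.int64(525), np.int64(-174), np.int64(68)), (365, np.int64(528), np.int64(-191), np.int64(0)), (368, np.int64(529), np.int64(-197), np.int64(-2)), (371, np.int64(529), np.int64(-203), np.int64(-1))]
[array([554., 180.,  -1.]), array([545., 180.,  -1.]), array([536., 178.,   7.]), array([526., 169.,  50.]), array([518., 172.,  37.]), array([511., 174.,  24.]), array([503., 176.,  11.]), array([494., 177.,   6.]), array([486., 177.,   3.]), array([478., 177.,   2.]), array([469., 178.,  -1.])]<stdin>:8: RuntimeWarning: invalid value encountered in cast
```

View pics/a1.png

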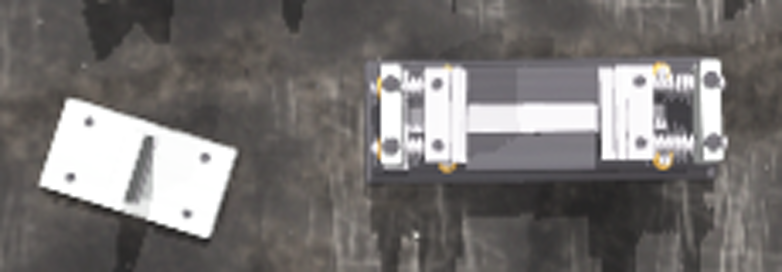

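View pics/b1.png

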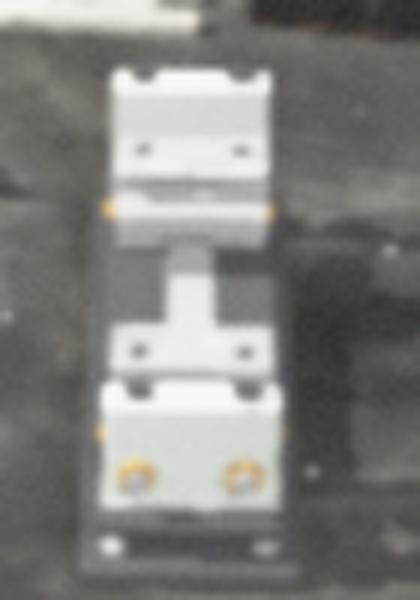

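Run:
```python
from h import *
for n in('top','side'):
  z=np.load(f'pics/{n}0.npz');I,D=z['I'],z['D'];P=cloud(n,D)
  X,Y,Z=P[...,0],P[...,1],P[...,2]
  tb=(X>.44)&(X<.60)&(Y>-.25)&(Y<-.2); print(n,'table z',np.nanmedian(Z[tb])*1e3)
  tb2=(X>.44)&(X<.60)&(Y>.06)&(Y<.1); print('table2',np.nanmedian(Z[tb2])*1e3)
  # plate
  g=I.astype(int).max(2)
  m=((g>130)&(X>.44)&(X<.60)&(Y>.08)&(Y<.26)&(Z<.02)).astype(np.uint8)
  m2=((X>.44)&(X<.60)&(Y>.08)&(Y<.26)&(Z<.07)&((g>130)|(Z>.012))).astype(np.uint8)
  for mm in(m,m2):
    c=max(cv2.findContours(mm,0,1)[0],key=cv2.contourArea)
    W=onplane(n,cv2.approxPolyDP(c,1,True)[:,0,:],.006)
    uvw=onplane(n,c[:,0,:],.006)[:,:2].astype(np.float32)*1000
    print('plate',cv2.minAreaRect(uvw))
  r=(Z>.035)&(X>.44)&(X<.60)&(Y>.08)&(Y<.26); print('rib',np.round(1e3*np.nanmean(P[r],0)),r.sum())
  # holder
  h=(X>.47)&(X<.61)&(Y>-.2)&(Y<.06)
  for lo,hi in((.006,.1),(.060,.1)):
    pts=P[h&(Z>lo)&(Z<hi)][:,:2].astype(np.float32)*1000
    print('holder',lo,cv2.minAreaRect(pts),len(pts))
  for nm,y0,y1 in(('catchblk',.013,.023),('catchjaw',-.02,-.003),('pushledge',-.112,-.1045),('pushjaw',-.134,-.118),('pushblk',-.172,-.164)):
    q=h&(Y>y0)&(Y<y1)&(Z>.035)&(X>.52)&(X<.56); print(nm,np.nanmedian(Z[q])*1e3,np.nanmean(Z[q])*1e3,q.sum())
```

```text
top table z -0.24697456948436322
table2 -0.2405156347981303
plate ((513.740966796875, 177.2209014892578), (112.34759521484375, 58.386741638183594), 73.02064514160156)
plate ((513.740966796875, 177.2209014892578), (112.34759521484375, 58.386741638183594), 73.02064514160156)
rib [513. 177.  45.] 133
holder 0.006 ((545.247314453125, -68.01341247558594), (130.88790893554688, 225.56480407714844), 5.771612644195557) 3775
holder 0.06 ((544.181884765625, -75.21939086914062), (57.469993591308594, 197.1681365966797), 0.942474365234375) 983
catchblk 71.89007565703128 71.88130368248181 107
catchjaw 67.19785138143108 67.20661477981047 166
pushledge 52.84680575134831 52.295482176327816 74
pushjaw 67.25682461175396 67.34564122563056 160
pushblk 72.24464502195109 71.9433110588865 83
side table z 0.4144671331877285
table2 0.40017140157980124
plate ((516.8003540039062, 178.91229248046875), (118.6778564453125, 64.69783020019531), 73.23461151123047)
plate ((516.8003540039062, 178.91229248046875), (118.6778564453125, 64.69783020019531), 73.23461151123047)
rib [513. 181.  43.] 207
holder 0.006 ((544.0904541015625, -68.1834716796875), (75.92916107177734, 216.94825744628906), 0.9396138191223145) 2760
holder 0.06 ((544.4175415039062, -72.25052642822266), (55.653968811035156, 203.93072509765625), 1.1334055662155151) 854
catchblk 70.5276664209278 64.37170911527554 111
catchjaw 68.0149133677487 67.67641389030219 101
pushledge 53.11146463765295 54.18052439353486 79
pushjaw 67.58782284717746 64.62041710267486 96
pushblk 70.79905319995275 66.9360217155671 60
```

Run:
```python
from h import *
n='top'
I=np.load('pics/top0.npz')['I'];g=cv2.cvtColor(I,cv2.COLOR_RGB2GRAY).astype(np.float32)
I2=np.load('pics/side0.npz')['I'];g2=cv2.cvtColor(I2,cv2.COLOR_RGB2GRAY).astype(np.float32)
th=np.radians(.95); 
def prof(n,g,z,xs,ys,c=(.5442,-.0685)):
    ex=np.array([np.cos(th),np.sin(th)]);ey=np.array([-np.sin(th),np.cos(th)])
    out=[]
    for y in ys:
        W=np.array([np.r_[np.array(c)+x*ex+y*ey,z] for x in xs]);uv=proj(n,W).astype(np.float32)
        out.append(cv2.remap(g,uv[:,0][None],uv[:,1][None],1).mean())
    return np.round(out).astype(int)
xs=np.linspace(-.022,.022,23)
ys=np.arange(-.115,.1151,.001)
for nm,z in(('top',.0675),('ledge',.0535),('base',.01)):
    p=prof('top',g,z,xs,ys); print(nm,' '.join(f'{int(round(y*1000))}:{v}' for y,v in zip(ys,p)))
# x profile over jaw tops
for nm,yy,z in (('pushjaw',(-.066,-.05),.0675),('catchjaw',(.052,.066),.0675),('base',(-.03,.03),.01)):
    out=[]
    for x in np.arange(-.045,.0451,.001):
        out.append(prof('top',g,z,[x],np.arange(yy[0],yy[1],.002)).mean())
    print(nm,' '.join(f'{int(i-45)}:{int(v)}' for i,v in enumerate(out)))
```

```text
top -115:83 -114:82 -113:82 -112:81 -111:81 -110:82 -109:90 -108:106 -107:128 -106:146 -105:183 -104:213 -103:209 -102:203 -101:200 -100:200 -99:202 -98:207 -97:213 -96:223 -95:222 -94:203 -93:167 -92:145 -91:144 -90:146 -89:146 -88:145 -87:139 -86:132 -85:139 -84:142 -83:135 -82:134 -81:140 -80:136 -79:127 -78:131 -77:138 -76:138 -75:139 -74:145 -73:154 -72:160 -71:166 -70:169 -69:169 -68:174 -67:181 -66:200 -65:234 -64:251 -63:249 -62:241 -61:230 -60:222 -59:217 -58:216 -57:219 -56:226 -55:237 -54:246 -53:250 -52:246 -51:236 -50:235 -49:246 -48:250 -47:250 -46:247 -45:241 -44:228 -43:218 -42:228 -41:245 -40:250 -39:250 -38:249 -37:248 -36:212 -35:160 -34:141 -33:141 -32:152 -31:163 -30:167 -29:167 -28:168 -27:168 -26:168 -25:168 -24:168 -23:168 -22:168 -21:168 -20:168 -19:168 -18:168 -17:168 -16:168 -15:168 -14:168 -13:169 -12:169 -11:169 -10:169 -9:169 -8:169 -7:169 -6:169 -5:169 -4:169 -3:170 -2:170 -1:170 0:169 1:169 2:169 3:169 4:171 5:171 6:171 7:171 8:171 9:171 10:170 11:169 12:167 13:164 14:160 15:158 16:158 17:158 18:158 19:158 20:158 21:157 22:157 23:157 24:157 25:157 26:1
[... 5208 characters left out ...]
:241 13:238 14:231 15:221 16:208 17:198 18:196 19:199 20:207 21:219 22:234 23:243 24:244 25:241 26:233 27:210 28:171 29:144 30:127 31:110 32:91 33:79 34:73 35:71 36:72 37:74 38:75 39:77 40:78 41:79 42:79 43:79 44:79 45:79Traceback (most recent call last):
  File "<stdin>", line 21, in <module>
  File "<stdin>", line 10, in prof
  File "h.py", line 21, in proj
    c,R,t=cal(n); q=np.atleast_2d(P)@R.T+t; s=q[:,:2]/q[:,2:]; s=s*(1+c['k1']*(s**2).sum(1,keepdims=True))
          ~~~^^^
  File "h.py", line 4, in cal
    c=vision.get_calibration(n); R=cv2.Rodrigues(np.array(c['rvec'],float))[0]; t=np.array(c['tvec'],float).ravel(); return c,R,t
ValueError: time passes only in moves, steps and waits
```

```bash
python3 -m handwheel '[{"hand":-0.3,"dx":2.4,"dy":2.8,"wz":-0.065},{"hand":-0.3,"dx":2.4,"dy":2.8,"wz":-0.065},{"hand":-0.3,"dx":2.4,"dy":2.8,"wz":-0.065},{"hand":-0.3,"dx":2.4,"dy":2.8,"wz":-0.065},{"hand":-0.3,"dx":2.4,"dy":2.8,"wz":-0.065},{"hand":-0.3,"dx":2.4,"dy":2.8,"wz":-0.065},{"hand":-0.3,"dx":2.4,"dy":2.8,"wz":-0.065},{"hand":-0.3,"dx":2.4,"dy":2.8,"wz":-0.065},{"hand":-0.3,"dx":2.4,"dy":2.8,"wz":-0.065},{"hand":-0.3,"dx":2.4,"dy":2.8,"wz":-0.065}]'
python3 -m handwheel '[{"hand":-0.3,"dx":0.6,"dy":4.8},{"hand":-0.3,"dx":0.6,"dy":4.8},{"hand":-0.3,"dx":0.6,"dy":4.8},{"hand":-0.3,"dx":0.6,"dy":4.8},{"hand":-0.3,"dx":0.6,"dy":4.8},{"hand":-0.3,"dx":0.6,"dy":4.8},{"hand":-0.3,"dx":0.6,"dy":4.8},{"hand":-0.3,"dx":0.6,"dy":4.8},{"hand":-0.3,"dx":0.6,"dy":4.8},{"hand":-0.3,"dx":0.6,"dy":4.8}]'
```

```text
invalid input
invalid input
```

```bash
python3 -m handwheel '[{"hand":-0.3,"dx":2.4,"dy":2.8,"dz":0,"wx":0,"wy":0,"wz":-0.065},{"hand":-0.3,"dx":2.4,"dy":2.8,"dz":0,"wx":0,"wy":0,"wz":-0.065},{"hand":-0.3,"dx":2.4,"dy":2.8,"dz":0,"wx":0,"wy":0,"wz":-0.065},{"hand":-0.3,"dx":2.4,"dy":2.8,"dz":0,"wx":0,"wy":0,"wz":-0.065},{"hand":-0.3,"dx":2.4,"dy":2.8,"dz":0,"wx":0,"wy":0,"wz":-0.065},{"hand":-0.3,"dx":2.4,"dy":2.8,"dz":0,"wx":0,"wy":0,"wz":-0.065},{"hand":-0.3,"dx":2.4,"dy":2.8,"dz":0,"wx":0,"wy":0,"wz":-0.065},{"hand":-0.3,"dx":2.4,"dy":2.8,"dz":0,"wx":0,"wy":0,"wz":-0.065},{"hand":-0.3,"dx":2.4,"dy":2.8,"dz":0,"wx":0,"wy":0,"wz":-0.065},{"hand":-0.3,"dx":2.4,"dy":2.8,"dz":0,"wx":0,"wy":0,"wz":-0.065}]'
```

```text
time_s: 1.1
position: [0.4554, -0.3054, 0.2222]
tcp_rot: [[0.955, -0.297, -0.001], [-0.297, -0.955, 0.001], [-0.001, -0.0, -1.0]]
force: [0.8, -0.5, -0.0]
opening: 0.354
```

```bash
python3 -m handwheel '[{"hand":-0.3,"dx":0.58,"dy":4.83,"dz":0,"wx":0,"wy":0,"wz":0},{"hand":-0.3,"dx":0.58,"dy":4.83,"dz":0,"wx":0,"wy":0,"wz":0},{"hand":-0.3,"dx":0.58,"dy":4.83,"dz":0,"wx":0,"wy":0,"wz":0},{"hand":-0.3,"dx":0.58,"dy":4.83,"dz":0,"wx":0,"wy":0,"wz":0},{"hand":-0.3,"dx":0.58,"dy":4.83,"dz":0,"wx":0,"wy":0,"wz":0},{"hand":-0.3,"dx":0.58,"dy":4.83,"dz":0,"wx":0,"wy":0,"wz":0},{"hand":-0.3,"dx":0.58,"dy":4.83,"dz":0,"wx":0,"wy":0,"wz":0},{"hand":-0.3,"dx":0.58,"dy":4.83,"dz":0,"wx":0,"wy":0,"wz":0},{"hand":-0.3,"dx":0.58,"dy":4.83,"dz":0,"wx":0,"wy":0,"wz":0},{"hand":-0.3,"dx":0.58,"dy":4.83,"dz":0,"wx":0,"wy":0,"wz":0}]'
python3 -m handwheel '[{"hand":-0.3,"dx":0,"dy":0,"dz":-4,"wx":0,"wy":0,"wz":0},{"hand":-0.3,"dx":0,"dy":0,"dz":-4,"wx":0,"wy":0,"wz":0},{"hand":-0.3,"dx":0,"dy":0,"dz":-4,"wx":0,"wy":0,"wz":0},{"hand":-0.3,"dx":0,"dy":0,"dz":-3,"wx":0,"wy":0,"wz":0},{"hand":-0.3,"dx":0,"dy":0,"dz":0,"wx":0,"wy":0,"wz":0},{"hand":-0.3,"dx":0,"dy":0,"dz":0,"wx":0,"wy":0,"wz":0}]'
python3 - <<'E'
from h import *
for n in('top','side'):
    I,D=snap(n,n+'1')
I=np.load('pics/side1.npz')['I'];cv2.imwrite('pics/b2.png',cv2.resize(I[180:380,200:420],None,fx=2.7,fy=2.7,interpolation=2)[:,:,::-1])
E
```

```text
time_s: 2.1
position: [0.5124, 0.1781, 0.2223]
tcp_rot: [[0.956, -0.295, -0.001], [-0.295, -0.956, -0.0], [-0.0, 0.0, -1.0]]
force: [0.2, -0.7, -0.8]
opening: 0.35
time_s: 2.7
position: [0.5127, 0.1761, 0.0724]
tcp_rot: [[0.956, -0.295, -0.001], [-0.295, -0.956, -0.0], [-0.001, 0.001, -1.0]]
force: [0.2, -0.1, 0.0]
opening: 0.35
```

View pics/b2.png

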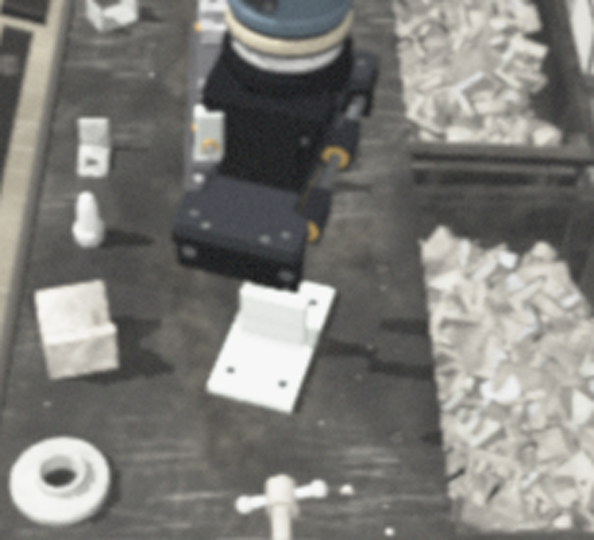

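Run:
```python
from h import *
T=np.array([.5127,.1761,.0724]); y=np.array([-.295,-.956,0]);x=np.array([.956,-.295,0])
I=np.load('pics/side1.npz')['I'];J=cv2.resize(I[180:380,200:420],None,fx=2.7,fy=2.7,interpolation=2)[:,:,::-1].copy()
for k,p in enumerate([T,T+[0,0,.0187],T+[0,0,.07],T-y*.03,T-y*.03+[0,0,.07]]):
    uv=(proj('side',p)[0]-[200,180])*2.7; print(k,uv); cv2.circle(J,tuple(int(a) for a in uv),4,(0,0,255),-1)
cv2.imwrite('pics/b3.png',J)
D=np.load('pics/side1.npz')['D'];P=cloud('side',D)
for v in range(250,300,3):print(v,np.round(P[v,295]*1e3))
```

```text
0 [277.07791978 263.36435867]
1 [278.02837215 242.80848672]
2 [280.75931115 183.70194589]
3 [263.39236702 295.5491999 ]
4 [266.49316285 215.48309149]
250 [529. 229. 187.]
253 [528. 236. 187.]
256 [528. 242. 186.]
259 [528. 249. 187.]
262 [528. 254. 185.]
265 [528. 261. 186.]
268 [528. 269. 187.]
271 [528. 271. 183.]
274 [528. 269. 174.]
277 [528. 269. 168.]
280 [528. 264. 156.]
283 [527. 265. 151.]
286 [525. 172.  46.]
289 [525. 179.  46.]
292 [525. 181.  41.]
295 [525. 179.  30.]
298 [525. 180.  24.]
```

View pics/b3.png

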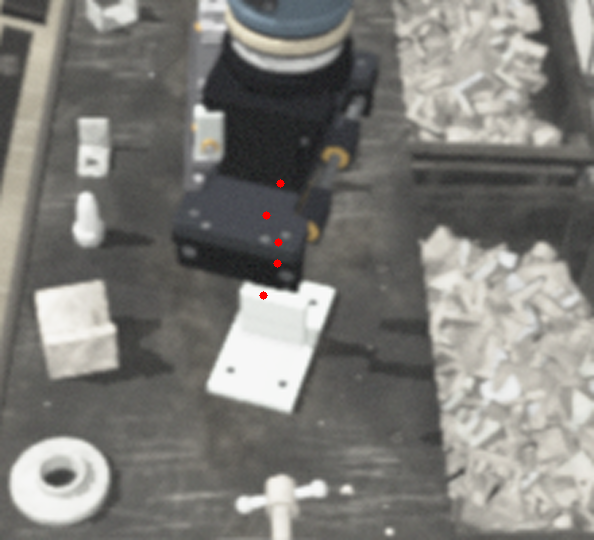

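View pics/top1.png

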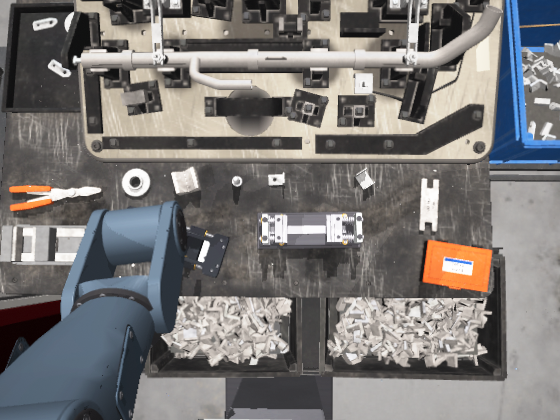

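```bash
python3 -m handwheel '[{"hand":-0.3,"dx":0.1,"dy":0.14,"dz":-2,"wx":0,"wy":0,"wz":0},{"hand":-0.3,"dx":0,"dy":0,"dz":-2,"wx":0,"wy":0,"wz":0},{"hand":-0.3,"dx":0,"dy":0,"dz":-1.5,"wx":0,"wy":0,"wz":0},{"hand":-0.3,"dx":0,"dy":0,"dz":-0.8,"wx":0,"wy":0,"wz":0},{"hand":-0.3,"dx":0,"dy":0,"dz":0,"wx":0,"wy":0,"wz":0},{"hand":-0.3,"dx":0,"dy":0,"dz":0,"wx":0,"wy":0,"wz":0}]'
```

```text
time_s: 3.4
position: [0.5148, 0.1776, 0.0107]
tcp_rot: [[0.956, -0.295, 0.002], [-0.295, -0.956, 0.0], [0.002, -0.001, -1.0]]
force: [-0.1, -0.3, -0.8]
opening: 0.356
```

```bash
python3 -m handwheel '[{"hand":-1,"dx":-0.1,"dy":0,"dz":-0.1,"wx":0,"wy":0,"wz":0},{"hand":-1,"dx":0,"dy":0,"dz":0,"wx":0,"wy":0,"wz":0},{"hand":-1,"dx":0,"dy":0,"dz":0,"wx":0,"wy":0,"wz":0},{"hand":-1,"dx":0,"dy":0,"dz":0,"wx":0,"wy":0,"wz":0},{"hand":-1,"dx":0,"dy":0,"dz":0,"wx":0,"wy":0,"wz":0},{"hand":-1,"dx":0,"dy":0,"dz":0,"wx":0,"wy":0,"wz":0}]'
python3 -c "
from rig import bot
s=bot.read_state();print(s['position'],s['force'],s['moment'],s['opening'],s['joint_positions'])"
```

```text
time_s: 4.0
position: [0.513, 0.1776, 0.0089]
tcp_rot: [[0.956, -0.295, 0.001], [-0.295, -0.956, 0.0], [0.001, -0.0, -1.0]]
force: [-1.3, 0.9, 3.7]
opening: 0.117
[0.51300842 0.17756334 0.00890317] [-1.29627274  0.9205447   3.73034898] [0.04884995 0.04801061 0.07101691] 0.11675418514566054 [ 7.29389380e+00  4.33391065e+01  1.02184552e+02 -1.48879151e-03
  3.44428274e+01  1.14424698e+02]
```

```bash
python3 -m handwheel '[{"hand":-1,"dx":0,"dy":0,"dz":1,"wx":0,"wy":0,"wz":0},{"hand":-1,"dx":0,"dy":0,"dz":2,"wx":0,"wy":0,"wz":0},{"hand":-1,"dx":0,"dy":0,"dz":3,"wx":0,"wy":0,"wz":0},{"hand":-1,"dx":0,"dy":0,"dz":4,"wx":0,"wy":0,"wz":0.06},{"hand":-1,"dx":0,"dy":0,"dz":3,"wx":0,"wy":0,"wz":0.06},{"hand":-1,"dx":0,"dy":0,"dz":2,"wx":0,"wy":0,"wz":0.06},{"hand":-1,"dx":0,"dy":0,"dz":0,"wx":0,"wy":0,"wz":0.06},{"hand":-1,"dx":0,"dy":0,"dz":0,"wx":0,"wy":0,"wz":0.056},{"hand":-1,"dx":0,"dy":0,"dz":0,"wx":0,"wy":0,"wz":0.02},{"hand":-1,"dx":0,"dy":0,"dz":0,"wx":0,"wy":0,"wz":0}]'
python3 -c "
from rig import bot
s=bot.read_state();print(s['position'],s['force'],s['moment'],s['opening'],s['joint_positions'])"
```

```text
time_s: 5.0
position: [0.5122, 0.1774, 0.1583]
tcp_rot: [[1.0, 0.016, -0.001], [0.016, -1.0, -0.0], [-0.001, 0.0, -1.0]]
force: [0.0, 0.8, -1.2]
opening: 0.11
[0.51221078 0.17741048 0.15832898] [ 0.03798356  0.75970894 -1.24997658] [0.00393927 0.04637051 0.00959917] 0.11042413066469116 [7.28721374e+00 2.89239136e+01 9.76577124e+01 1.63669064e-03
 5.34833879e+01 9.63612931e+01]
```

Run:
```python
from h import *
I,D=snap('side','side2'); P=cloud('side',D)
cv2.imwrite('pics/b4.png',cv2.resize(I[150:350,180:400],None,fx=2.7,fy=2.7,interpolation=2)[:,:,::-1])
T=bot.read_state()['position'];print(T)
uv=proj('side',[T+[sx*.028,sy*.055,-.009+dz] for sx in(-1,1) for sy in(-1,1) for dz in (0,.006)]);print(((uv-[180,150])*2.7).round())
f=[bot.read_state()['force'] for _ in range(5)];print(np.round(f,2))
```

```text
[0.51228537 0.17741537 0.15825154]
[[379. 202.]
 [379. 194.]
 [384. 322.]
 [385. 315.]
 [292. 200.]
 [292. 192.]
 [289. 320.]
 [289. 313.]]
[[ 0.45  0.52 -2.03]
 [ 0.45  0.52 -2.03]
 [ 0.45  0.52 -2.03]
 [ 0.45  0.52 -2.03]
 [ 0.45  0.52 -2.03]]
```

View pics/b4.png

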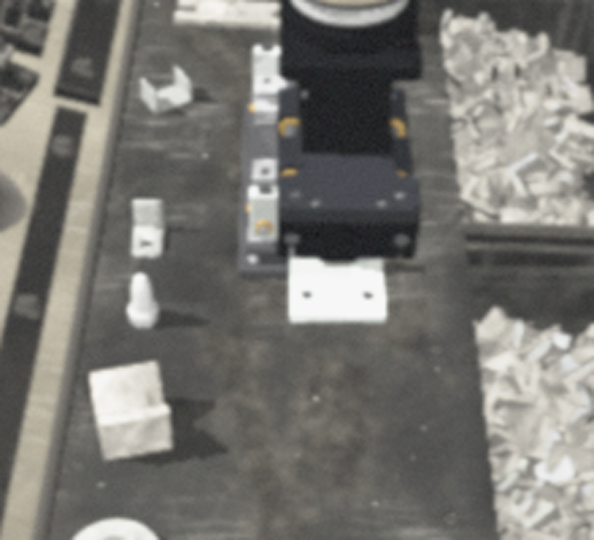

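```bash
python3 -m handwheel '[{"hand":-1,"dx":0.2,"dy":-1.4,"dz":0,"wx":0,"wy":0,"wz":0},{"hand":-1,"dx":0.4,"dy":-3,"dz":0,"wx":0,"wy":0,"wz":0},{"hand":-1,"dx":0.5,"dy":-3.5,"dz":0,"wx":0,"wy":0,"wz":0},{"hand":-1,"dx":0.5,"dy":-3.5,"dz":0,"wx":0.04,"wy":0,"wz":0},{"hand":-1,"dx":0.5,"dy":-3.5,"dz":0,"wx":0.05,"wy":0.001,"wz":0},{"hand":-1,"dx":0.5,"dy":-3.5,"dz":0,"wx":0.05,"wy":0.001,"wz":0},{"hand":-1,"dx":0.4,"dy":-3,"dz":0,"wx":0.05,"wy":0.001,"wz":0},{"hand":-1,"dx":0.2,"dy":-1.5,"dz":0,"wx":0.03,"wy":0.001,"wz":0},{"hand":-1,"dx":0,"dy":-0.5,"dz":0,"wx":0,"wy":0,"wz":0},{"hand":-1,"dx":0,"dy":0,"dz":0,"wx":0,"wy":0,"wz":0}]'
python3 -m handwheel '[{"hand":-1,"dx":0,"dy":0,"dz":-1,"wx":0,"wy":0,"wz":0},{"hand":-1,"dx":0,"dy":0,"dz":-2,"wx":0,"wy":0,"wz":0},{"hand":-1,"dx":0,"dy":0,"dz":-1.5,"wx":0,"wy":0,"wz":0},{"hand":-1,"dx":0,"dy":0,"dz":-0.5,"wx":0,"wy":0,"wz":0},{"hand":-1,"dx":0,"dy":0,"dz":0,"wx":0,"wy":0,"wz":0},{"hand":-1,"dx":0,"dy":0,"dz":0,"wx":0,"wy":0,"wz":0}]'
cat > st.py <<'E'
from h import *
s=bot.read_state(); T=s['position'];R=s['tcp_rot']
c=np.array([.5442,-.0685]);th=np.radians(.95);M=np.array([[np.cos(th),np.sin(th)],[-np.sin(th),np.cos(th)]])
def H(p): return np.r_[M@(p[:2]-c),p[2]]*1000
ax=-R[:,1];up=-R[:,2];u=T-up*.0089
print('t',s['time_s'],'tcpH',H(T).round(1),'near bottom',H(u-.055*ax).round(1),'far bottom',H(u+.055*ax).round(1),'tilt',np.degrees(np.arcsin(ax[2])).round(2),'yaw',np.degrees(np.arctan2(R[1,0],R[0,0])).round(2),'roll',np.degrees(np.arcsin(R[2,0])).round(2))
print('F',s['force'].round(2),'M',s['moment'].round(3),'op',round(s['opening'],3))
E
python3 st.py
```

```text
time_s: 6.05
position: [0.5444, -0.0577, 0.1582]
tcp_rot: [[1.0, 0.014, -0.004], [0.014, -0.976, 0.218], [-0.001, -0.218, -0.976]]
force: [0.3, -0.0, -2.0]
opening: 0.116
time_s: 6.65
position: [0.545, -0.0558, 0.1088]
tcp_rot: [[1.0, 0.018, -0.004], [0.018, -0.976, 0.218], [0.0, -0.218, -0.976]]
force: [-0.3, -1.1, -2.4]
opening: 0.115
t 6.65 tcpH [  1.   12.7 108.8] near bottom [  1.1 -39.   88.1] far bottom [  0.9  68.3 112.1] tilt 12.6 yaw 1.03 roll 0.0
F [-0.26 -1.05 -2.36] M [-0.223  0.012 -0.023] op 0.115
```

Run:
```python
from h import *
I,D=snap('top','top3');I2,D2=snap('side','side3')
A=cv2.resize(I[190:270,240:380],None,fx=4,fy=4,interpolation=2);B=cv2.resize(I2[130:270,240:340],None,fx=4,fy=4,interpolation=2)
cv2.imwrite('pics/c3.png',A[:,:,::-1]);cv2.imwrite('pics/d3.png',B[:,:,::-1])
```

```text
(no output)
```

View pics/c3.png

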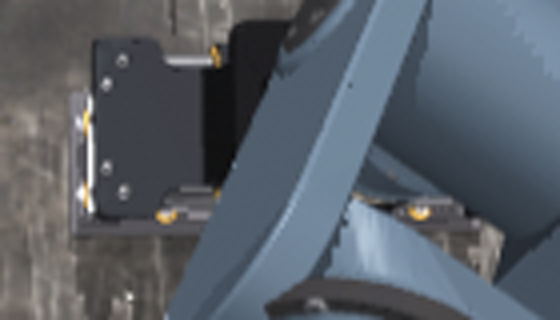

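View pics/d3.png

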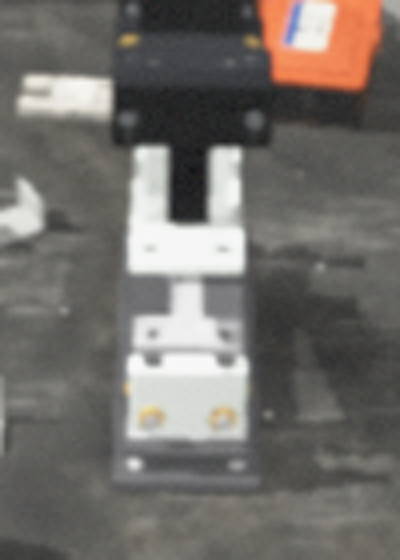

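```bash
python3 -m handwheel '[{"hand":-1,"dx":-0.08,"dy":-0.05,"dz":-1,"wx":0,"wy":0,"wz":0},{"hand":-1,"dx":0,"dy":0,"dz":-1,"wx":0,"wy":0,"wz":0},{"hand":-1,"dx":0,"dy":0,"dz":-0.7,"wx":0,"wy":0,"wz":0},{"hand":-1,"dx":0,"dy":0,"dz":-0.3,"wx":0,"wy":0,"wz":0},{"hand":-1,"dx":0,"dy":0,"dz":0,"wx":0,"wy":0,"wz":0},{"hand":-1,"dx":0,"dy":0,"dz":0,"wx":0,"wy":0,"wz":0}]'; python3 st.py
```

```text
time_s: 7.35
position: [0.5441, -0.0571, 0.0784]
tcp_rot: [[1.0, 0.016, -0.004], [0.017, -0.976, 0.218], [-0.0, -0.218, -0.976]]
force: [-0.2, 0.5, -2.2]
opening: 0.118
t 7.35 tcpH [ 0.  11.4 78.4] near bottom [  0.  -40.3  57.7] far bottom [ 0.1 67.1 81.8] tilt 12.62 yaw 0.95 roll -0.03
F [-0.15  0.49 -2.25] M [-0.238 -0.022  0.017] op 0.118
```

```bash
for i in 1; do python3 -m handwheel '[{"hand":-1,"dx":0,"dy":0.05,"dz":-0.2,"wx":0,"wy":0,"wz":0},{"hand":-1,"dx":0,"dy":0,"dz":0,"wx":0,"wy":0,"wz":0}]'; python3 st.py
python3 -m handwheel '[{"hand":-1,"dx":0,"dy":0,"dz":-0.1,"wx":0,"wy":0,"wz":0},{"hand":-1,"dx":0,"dy":0,"dz":0,"wx":0,"wy":0,"wz":0}]'; python3 st.py; done
```

```text
time_s: 7.55
position: [0.544, -0.0565, 0.0766]
tcp_rot: [[1.0, 0.016, -0.004], [0.017, -0.976, 0.218], [-0.0, -0.218, -0.976]]
force: [0.3, 0.2, -2.0]
opening: 0.116
t 7.55 tcpH [ 0.  12.  76.6] near bottom [  0.  -39.7  55.9] far bottom [ 0.  67.6 79.9] tilt 12.6 yaw 0.96 roll -0.01
F [ 0.31  0.16 -2.03] M [-0.172  0.014 -0.014] op 0.116
time_s: 7.75
position: [0.544, -0.0565, 0.0756]
tcp_rot: [[1.0, 0.016, -0.004], [0.017, -0.976, 0.218], [-0.0, -0.218, -0.976]]
force: [-0.7, 0.6, -2.5]
opening: 0.113
t 7.75 tcpH [-0.  12.  75.6] near bottom [  0.  -39.7  54.9] far bottom [-0.  67.6 78.9] tilt 12.6 yaw 0.96 roll -0.01
F [-0.69  0.63 -2.54] M [-0.236  0.069  0.06 ] op 0.113
```

```bash
python3 -m handwheel '[{"hand":-1,"dx":0,"dy":0,"dz":-0.1,"wx":0,"wy":0,"wz":0},{"hand":-1,"dx":0,"dy":0,"dz":0,"wx":0,"wy":0,"wz":0}]'; python3 st.py
python3 -m handwheel '[{"hand":-1,"dx":0,"dy":0,"dz":-0.05,"wx":0,"wy":0,"wz":0},{"hand":-1,"dx":0,"dy":0,"dz":0,"wx":0,"wy":0,"wz":0}]'; python3 st.py
```

```text
time_s: 7.95
position: [0.544, -0.0565, 0.0745]
tcp_rot: [[1.0, 0.016, -0.004], [0.017, -0.976, 0.218], [-0.0, -0.218, -0.976]]
force: [0.0, 0.2, -1.8]
opening: 0.114
t 7.95 tcpH [-0.  12.  74.5] near bottom [ -0.  -39.7  53.8] far bottom [-0.1 67.6 77.8] tilt 12.61 yaw 0.96 roll -0.02
F [ 0.02  0.21 -1.77] M [-0.213 -0.026  0.054] op 0.114
time_s: 8.15
position: [0.544, -0.0565, 0.0741]
tcp_rot: [[1.0, 0.016, -0.004], [0.017, -0.976, 0.218], [-0.0, -0.218, -0.976]]
force: [-0.1, 0.6, -2.0]
opening: 0.114
t 8.15 tcpH [ 0.  12.  74.1] near bottom [  0.  -39.7  53.4] far bottom [ 0.  67.6 77.5] tilt 12.61 yaw 0.96 roll -0.01
F [-0.11  0.59 -1.98] M [-0.16   0.089  0.013] op 0.114
```

```bash
python3 -m handwheel '[{"hand":-1,"dx":0,"dy":0,"dz":-0.08,"wx":0,"wy":0,"wz":0},{"hand":-1,"dx":0,"dy":0,"dz":0,"wx":0,"wy":0,"wz":0}]'|grep for; python3 st.py
python3 -m handwheel '[{"hand":-1,"dx":0,"dy":0,"dz":-0.05,"wx":0,"wy":0,"wz":0},{"hand":-1,"dx":0,"dy":0,"dz":0,"wx":0,"wy":0,"wz":0}]'|grep for; python3 st.py
```

```text
force: [-1.9, 1.5, 2.0]
t 8.35 tcpH [ 0.1 12.1 73.8] near bottom [  0.1 -39.6  53.1] far bottom [ 0.1 67.7 77.1] tilt 12.62 yaw 0.96 roll 0.0
F [-1.89  1.48  2.02] M [-0.111  0.128 -0.001] op 0.108
force: [-1.7, 1.0, 6.8]
t 8.55 tcpH [ 0.2 12.2 73.6] near bottom [  0.2 -39.5  52.9] far bottom [ 0.1 67.8 77. ] tilt 12.62 yaw 0.97 roll 0.01
F [-1.73  0.96  6.82] M [-0.077  0.262  0.021] op 0.112
```

```bash
python3 -m handwheel '[{"hand":-1,"dx":0,"dy":-0.1,"dz":-0.0,"wx":0,"wy":0,"wz":0},{"hand":-1,"dx":0,"dy":-0.2,"dz":0.05,"wx":0,"wy":0,"wz":0},{"hand":-1,"dx":0,"dy":-0.2,"dz":0,"wx":0,"wy":0,"wz":0},{"hand":-1,"dx":0,"dy":0,"dz":0,"wx":0,"wy":0,"wz":0}]'|grep for; python3 st.py
```

```text
force: [-0.3, 4.1, 6.7]
t 8.95 tcpH [ 0.1  7.5 73.8] near bottom [  0.1 -44.2  53. ] far bottom [ 0.1 63.2 77.2] tilt 12.68 yaw 0.93 roll -0.0
F [-0.29  4.06  6.67] M [ 0.487  0.051 -0.014] op 0.115
```

```bash
python3 -m handwheel '[{"hand":-1,"dx":0,"dy":-0.15,"dz":0.03,"wx":0,"wy":0,"wz":0},{"hand":-1,"dx":0,"dy":-0.1,"dz":0,"wx":0,"wy":0,"wz":0},{"hand":-1,"dx":0,"dy":0,"dz":0,"wx":0,"wy":0,"wz":0}]'|grep for; python3 st.py
python3 -m handwheel '[{"hand":-1,"dx":0,"dy":-0.15,"dz":0,"wx":0,"wy":0,"wz":0},{"hand":-1,"dx":0,"dy":-0.1,"dz":0,"wx":0,"wy":0,"wz":0},{"hand":-1,"dx":0,"dy":0,"dz":0,"wx":0,"wy":0,"wz":0}]'|grep for; python3 st.py
```

```text
force: [0.4, 4.1, 6.3]
t 9.25 tcpH [-0.   4.7 73.8] near bottom [ -0.  -47.   53.1] far bottom [ 0.  60.4 77.1] tilt 12.65 yaw 0.94 roll -0.01
F [0.39 4.05 6.28] M [ 0.498 -0.014 -0.017] op 0.111
force: [0.3, 3.6, 6.2]
t 9.55 tcpH [-0.1  2.3 73.8] near bottom [ -0.1 -49.4  53.1] far bottom [-0.  57.9 77.2] tilt 12.65 yaw 0.94 roll -0.01
F [0.33 3.55 6.22] M [0.541 0.034 0.004] op 0.115
```

```bash
python3 -m handwheel '[{"hand":-1,"dx":0,"dy":-0.15,"dz":0.03,"wx":0,"wy":0,"wz":0},{"hand":-1,"dx":0,"dy":-0.1,"dz":0,"wx":0,"wy":0,"wz":0},{"hand":-1,"dx":0,"dy":0,"dz":0,"wx":0,"wy":0,"wz":0}]'|grep for; python3 st.py
python3 -m handwheel '[{"hand":-1,"dx":0,"dy":-0.15,"dz":0,"wx":0,"wy":0,"wz":0},{"hand":-1,"dx":0,"dy":-0.15,"dz":0,"wx":0,"wy":0,"wz":0},{"hand":-1,"dx":0,"dy":0,"dz":0,"wx":0,"wy":0,"wz":0}]'|grep for; python3 st.py
```

```text
force: [0.7, 5.1, 4.0]
t 9.85 tcpH [-0.2 -0.2 73.9] near bottom [ -0.2 -51.9  53.2] far bottom [-0.2 55.4 77.3] tilt 12.66 yaw 0.94 roll -0.02
F [0.67 5.06 4.03] M [ 0.636 -0.111  0.016] op 0.111
force: [0.9, 5.7, 4.2]
t 10.15 tcpH [-0.2 -2.9 73.9] near bottom [ -0.2 -54.6  53.1] far bottom [-0.2 52.7 77.3] tilt 12.69 yaw 0.93 roll -0.02
F [0.88 5.7  4.24] M [ 0.821 -0.156 -0.019] op 0.111
```

```bash
python3 -m handwheel '[{"hand":-1,"dx":0.01,"dy":-0.2,"dz":0,"wx":0,"wy":0,"wz":0},{"hand":-1,"dx":0,"dy":-0.2,"dz":0,"wx":0,"wy":0,"wz":0},{"hand":-1,"dx":0,"dy":-0.2,"dz":0,"wx":0,"wy":0,"wz":0},{"hand":-1,"dx":0,"dy":0,"dz":0,"wx":0,"wy":0,"wz":0}]'|grep for; python3 st.py
python3 -m handwheel '[{"hand":-1,"dx":0.01,"dy":-0.2,"dz":0,"wx":0,"wy":0,"wz":0},{"hand":-1,"dx":0,"dy":-0.2,"dz":0,"wx":0,"wy":0,"wz":0},{"hand":-1,"dx":0,"dy":-0.2,"dz":0,"wx":0,"wy":0,"wz":0},{"hand":-1,"dx":0,"dy":0,"dz":0,"wx":0,"wy":0,"wz":0}]'|grep for; python3 st.py
```

```text
force: [0.3, 7.4, 4.8]
t 10.55 tcpH [-0.2 -8.2 74. ] near bottom [ -0.3 -59.9  53.2] far bottom [-0.2 47.4 77.5] tilt 12.77 yaw 0.91 roll -0.04
F [0.28 7.37 4.79] M [ 1.171 -0.239 -0.052] op 0.114
force: [2.1, 10.7, 5.0]
t 10.95 tcpH [ -0.3 -13.5  74.1] near bottom [ -0.3 -65.1  53.2] far bottom [-0.2 42.1 77.6] tilt 12.85 yaw 0.89 roll -0.05
F [ 2.14 10.65  5.03] M [ 1.471 -0.37  -0.003] op 0.113
```

```bash
python3 -m handwheel '[{"hand":-1,"dx":0,"dy":0.04,"dz":-0.19,"wx":-0.037,"wy":-0.0006,"wz":0},{"hand":-1,"dx":0,"dy":0.04,"dz":-0.19,"wx":-0.037,"wy":-0.0006,"wz":0},{"hand":-1,"dx":0,"dy":0.04,"dz":-0.19,"wx":-0.036,"wy":-0.0006,"wz":0},{"hand":-1,"dx":0,"dy":0,"dz":0,"wx":0,"wy":0,"wz":0}]'|grep for; python3 st.py
python3 - <<'E'
from h import *
I2,D2=snap('side','side4')
B=cv2.resize(I2[130:270,240:340],None,fx=4,fy=4,interpolation=2)
cv2.imwrite('pics/d4.png',B[:,:,::-1])
E
```

```text
force: [0.7, 9.4, 4.2]
t 11.35 tcpH [ -0.3 -11.6  68.2] near bottom [ -0.3 -65.2  53.2] far bottom [-0.4 44.1 65.5] tilt 6.45 yaw 0.99 roll -0.04
F [0.74 9.42 4.17] M [ 1.554 -0.227  0.03 ] op 0.114
```

View pics/d4.png

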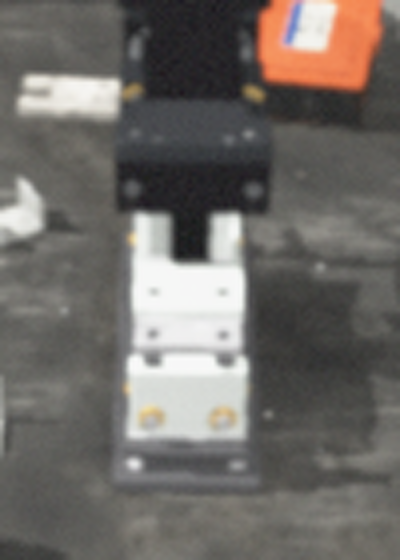

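```bash
python3 -m handwheel '[{"hand":-1,"dx":0,"dy":-0.18,"dz":0,"wx":0,"wy":0,"wz":0},{"hand":-1,"dx":0,"dy":0.03,"dz":-0.1,"wx":-0.02,"wy":-0.0003,"wz":0},{"hand":-1,"dx":0,"dy":0,"dz":0,"wx":0,"wy":0,"wz":0}]'|grep for; python3 st.py
```

```text
force: [0.4, 9.6, 5.3]
t 11.7 tcpH [ -0.3 -13.5  67.2] near bottom [ -0.3 -67.4  53.2] far bottom [-0.3 42.1 63.4] tilt 5.33 yaw 0.93 roll -0.04
F [0.37 9.56 5.29] M [ 1.571 -0.244  0.043] op 0.111
```

```bash
python3 -m handwheel '[{"hand":-1,"dx":0,"dy":0.05,"dz":-0.15,"wx":-0.031,"wy":-0.0005,"wz":0},{"hand":-1,"dx":0,"dy":0.05,"dz":-0.16,"wx":-0.031,"wy":-0.0005,"wz":0},{"hand":-1,"dx":0,"dy":0,"dz":0,"wx":0,"wy":0,"wz":0}]'|grep for; python3 st.py
```

```text
force: [1.1, 10.4, 3.9]
t 12.0 tcpH [ -0.4 -12.3  63.8] near bottom [ -0.4 -67.   53.2] far bottom [-0.4 42.9 56.6] tilt 1.73 yaw 0.97 roll -0.04
F [ 1.1  10.4   3.89] M [ 1.657 -0.233  0.006] op 0.113
```

```bash
python3 -m handwheel '[{"hand":-1,"dx":0.02,"dy":0.03,"dz":-0.1,"wx":-0.02,"wy":-0.0003,"wz":0},{"hand":-1,"dx":0.02,"dy":0.0,"dz":-0.04,"wx":-0.01,"wy":0,"wz":0},{"hand":-1,"dx":0,"dy":0,"dz":0,"wx":0,"wy":0,"wz":0}]'|grep for; python3 st.py
python3 - <<'E'
from h import *
I2,D2=snap('side','side5')
B=cv2.resize(I2[130:270,240:340],None,fx=4,fy=4,interpolation=2)
cv2.imwrite('pics/d5.png',B[:,:,::-1])
P=cloud('side',D2);print([tuple((P[v,288]*1000).round()) for v in range(180,240,3)])
E
```

```text
force: [0.6, 9.3, 3.9]
t 12.3 tcpH [ -0.3 -12.4  62.3] near bottom [ -0.3 -67.4  53.4] far bottom [-0.3 42.6 53.5] tilt 0.03 yaw 0.94 roll -0.09
F [0.64 9.28 3.93] M [ 1.519 -0.119  0.033] op 0.113
[(np.float64(542.0), np.float64(16.0), np.float64(167.0)), (np.float64(542.0), np.float64(12.0), np.float64(158.0)), (np.float64(542.0), np.float64(5.0), np.float64(145.0)), (np.float64(542.0), np.float64(6.0), np.float64(140.0)), (np.float64(542.0), np.float64(-65.0), np.float64(80.0)), (np.float64(542.0), np.float64(-68.0), np.float64(69.0)), (np.float64(542.0), np.float64(-68.0), np.float64(61.0)), (np.float64(542.0), np.float64(-61.0), np.float64(59.0)), (np.float64(541.0), np.float64(-51.0), np.float64(59.0)), (np.float64(541.0), np.float64(-37.0), np.float64(61.0)), (np.float64(541.0), np.float64(-18.0), np.float64(68.0)), (np.float64(541.0), np.float64(-8.0), np.float64(69.0)), (np.float64(541.0), np.float64(-1.0), np.float64(67.0)), (np.float64(541.0), np.float64(16.0), np.float64(73.0)), (np.float64(541.0), np.float64(23.0), np.float64(71.0)), (np.float64(540.0), np.float64(24.0), np.float64(64.0)), (np.float64(540.0), np.float64(25.0), np.float64(57.0)), (np.float64(540.0), np.float64(23.0), np.float64(47.0)), (np.float64(540.0), np.float64(23.0), np.float64(40.0)), (np.float64(540.0), np.float64(28.0), np.float64(35.0))]
```

View pics/d5.png

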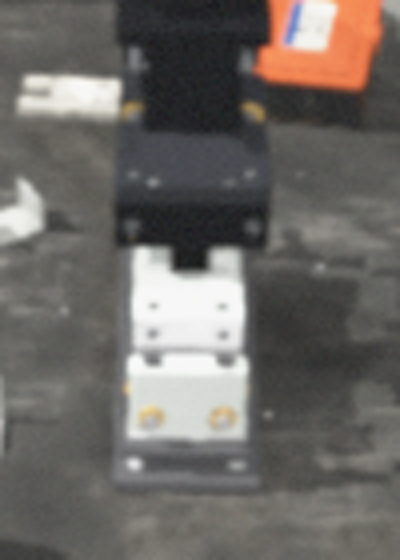

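```bash
python3 -m handwheel '[{"hand":-1,"dx":0,"dy":0.12,"dz":0,"wx":0,"wy":0,"wz":0},{"hand":-1,"dx":0,"dy":0,"dz":0,"wx":0,"wy":0,"wz":0}]'|grep for; python3 st.py
python3 -m handwheel '[{"hand":-1,"dx":0,"dy":0,"dz":-0.04,"wx":0,"wy":0,"wz":0},{"hand":-1,"dx":0,"dy":0,"dz":0,"wx":-0.006,"wy":0,"wz":0},{"hand":-1,"dx":0,"dy":0,"dz":0,"wx":0,"wy":0,"wz":0}]'|grep for; python3 st.py
```

```text
force: [-0.7, 8.8, 4.5]
t 12.55 tcpH [ -0.3 -11.6  62.4] near bottom [ -0.4 -66.6  53.5] far bottom [-0.3 43.4 53.6] tilt 0.03 yaw 0.91 roll -0.09
F [-0.66  8.79  4.51] M [ 1.555 -0.124 -0.018] op 0.112
force: [-0.3, 8.1, 6.8]
t 12.85 tcpH [ -0.3 -11.6  62.4] near bottom [ -0.4 -66.7  53.8] far bottom [-0.3 43.3 53.2] tilt -0.32 yaw 0.9 roll -0.09
F [-0.25  8.09  6.78] M [1.674 0.024 0.039] op 0.113
```

```bash
python3 -m handwheel '[{"hand":-1,"dx":0,"dy":0.1,"dz":0.04,"wx":0,"wy":0,"wz":0},{"hand":-1,"dx":0,"dy":0.15,"dz":0,"wx":0,"wy":0,"wz":0},{"hand":-1,"dx":0,"dy":0.15,"dz":0,"wx":0,"wy":0,"wz":0},{"hand":-1,"dx":0,"dy":0,"dz":0,"wx":0,"wy":0,"wz":0}]'|grep for; python3 st.py
```

```text
force: [-0.8, 6.0, 3.3]
t 13.25 tcpH [-0.3 -8.4 62.4] near bottom [ -0.3 -63.4  53.9] far bottom [-0.3 46.6 53.2] tilt -0.36 yaw 0.91 roll -0.1
F [-0.82  5.99  3.25] M [ 1.448 -0.004 -0.009] op 0.114
```

```bash
python3 -m handwheel '[{"hand":-1,"dx":0,"dy":0.1,"dz":0,"wx":0,"wy":0,"wz":0},{"hand":-1,"dx":0,"dy":0.1,"dz":0.01,"wx":0,"wy":0,"wz":0},{"hand":-1,"dx":0,"dy":0,"dz":0,"wx":0,"wy":0,"wz":0}]'|grep for; python3 st.py
python3 -m handwheel '[{"hand":-1,"dx":0,"dy":0.1,"dz":0,"wx":0,"wy":0,"wz":0},{"hand":-1,"dx":0,"dy":0.1,"dz":0.01,"wx":0,"wy":0,"wz":0},{"hand":-1,"dx":0,"dy":0,"dz":0,"wx":0,"wy":0,"wz":0}]'|grep for; python3 st.py
```

```text
force: [-1.1, 6.5, 2.7]
t 13.55 tcpH [-0.3 -6.6 62.4] near bottom [ -0.3 -61.6  53.9] far bottom [-0.3 48.3 53.2] tilt -0.38 yaw 0.92 roll -0.11
F [-1.11  6.47  2.73] M [1.467 0.049 0.015] op 0.113
force: [-0.1, 5.2, 0.8]
t 13.85 tcpH [-0.3 -4.8 62.5] near bottom [ -0.3 -59.9  53.9] far bottom [-0.3 50.1 53.2] tilt -0.41 yaw 0.94 roll -0.12
F [-0.06  5.23  0.79] M [1.34  0.113 0.022] op 0.115
```

```bash
python3 -m handwheel '[{"hand":-1,"dx":0,"dy":0.1,"dz":0,"wx":0,"wy":0,"wz":0},{"hand":-1,"dx":0,"dy":0.1,"dz":0.01,"wx":0,"wy":0,"wz":0},{"hand":-1,"dx":0,"dy":0,"dz":0,"wx":0,"wy":0,"wz":0}]'|grep for; python3 st.py
python3 -m handwheel '[{"hand":-1,"dx":0,"dy":0.1,"dz":0,"wx":0,"wy":0,"wz":0},{"hand":-1,"dx":0,"dy":0.1,"dz":0,"wx":0.003,"wy":0,"wz":0},{"hand":-1,"dx":0,"dy":0,"dz":0,"wx":0,"wy":0,"wz":0}]'|grep for; python3 st.py
```

```text
force: [-2.6, 3.6, -2.0]
t 14.15 tcpH [-0.2 -3.3 62.5] near bottom [ -0.2 -58.4  54.1] far bottom [-0.2 51.6 53.2] tilt -0.46 yaw 0.97 roll -0.11
F [-2.56  3.62 -1.99] M [ 0.974  0.205 -0.018] op 0.11
force: [-3.6, 1.6, -3.5]
t 14.45 tcpH [-0.2 -1.6 62.6] near bottom [ -0.2 -56.6  54. ] far bottom [-0.2 53.4 53.4] tilt -0.3 yaw 0.98 roll -0.11
F [-3.59  1.56 -3.48] M [ 0.401  0.375 -0.039] op 0.114
```

```bash
python3 -m handwheel '[{"hand":-1,"dx":0,"dy":0.1,"dz":0,"wx":0,"wy":0,"wz":0},{"hand":-1,"dx":0,"dy":0.04,"dz":-0.03,"wx":0.003,"wy":0,"wz":0},{"hand":-1,"dx":0,"dy":0,"dz":0,"wx":0,"wy":0,"wz":0}]'|grep for; python3 st.py
```

```text
force: [-4.7, 0.8, -1.9]
t 14.75 tcpH [-0.1 -0.1 62.6] near bottom [ -0.1 -55.1  53.8] far bottom [-0.2 54.9 53.6] tilt -0.12 yaw 0.98 roll -0.1
F [-4.73  0.79 -1.87] M [ 0.016  0.643 -0.056] op 0.111
```

```bash
python3 -m handwheel '[{"hand":-1,"dx":-0.04,"dy":0,"dz":0,"wx":0,"wy":0,"wz":0},{"hand":-1,"dx":0,"dy":0,"dz":0,"wx":0,"wy":0,"wz":0}]'|grep for; python3 st.py
python3 -m handwheel '[{"hand":-0.4,"dx":0,"dy":0,"dz":0,"wx":0,"wy":0,"wz":0},{"hand":-0.4,"dx":0,"dy":0,"dz":0,"wx":0,"wy":0,"wz":0},{"hand":-0.4,"dx":0,"dy":0,"dz":0,"wx":0,"wy":0,"wz":0},{"hand":-0.4,"dx":0,"dy":0,"dz":0,"wx":0,"wy":0,"wz":0}]'; python3 st.py
```

```text
force: [-4.0, -0.7, -2.5]
t 14.95 tcpH [-0.1  0.  62.6] near bottom [ -0.1 -55.   53.8] far bottom [-0.2 55.  53.6] tilt -0.12 yaw 0.97 roll -0.05
F [-3.98 -0.7  -2.54] M [ 0.055  0.603 -0.026] op 0.114
time_s: 15.35
position: [0.5453, -0.0687, 0.0631]
tcp_rot: [[1.0, 0.017, 0.002], [0.017, -1.0, -0.003], [0.002, 0.003, -1.0]]
force: [0.2, -0.5, -0.5]
opening: 0.287
t 15.35 tcpH [ 1.1 -0.2 63.1] near bottom [  1.1 -55.3  54.4] far bottom [ 1.1 54.7 54.1] tilt -0.16 yaw 0.95 roll 0.1
F [ 0.17 -0.55 -0.5 ] M [-0.026  0.047 -0.023] op 0.287
```

```bash
python3 -m handwheel '[{"hand":-0.4,"dx":0,"dy":0,"dz":0.5,"wx":0,"wy":0,"wz":0},{"hand":-0.4,"dx":0,"dy":0,"dz":1.5,"wx":0,"wy":0,"wz":0},{"hand":-0.4,"dx":0,"dy":0,"dz":3,"wx":0,"wy":0,"wz":0},{"hand":-0.4,"dx":0,"dy":0,"dz":4,"wx":0,"wy":0,"wz":0},{"hand":-0.4,"dx":0,"dy":0,"dz":4,"wx":0,"wy":0,"wz":0},{"hand":-0.4,"dx":-0.5,"dy":-2,"dz":4,"wx":0,"wy":0,"wz":0},{"hand":-0.4,"dx":-1,"dy":-4,"dz":0,"wx":0,"wy":0,"wz":0},{"hand":-0.4,"dx":-1,"dy":-4,"dz":0,"wx":0,"wy":0,"wz":0},{"hand":-0.4,"dx":-1,"dy":-4,"dz":0,"wx":0,"wy":0,"wz":0},{"hand":-0.4,"dx":-1,"dy":-4,"dz":0,"wx":0,"wy":0,"wz":0}]'
python3 -m handwheel '[{"hand":-0.4,"dx":-1,"dy":-4,"dz":0,"wx":0,"wy":0,"wz":0},{"hand":-0.4,"dx":-1,"dy":-4,"dz":0,"wx":0,"wy":0,"wz":0},{"hand":-0.4,"dx":-1,"dy":-4,"dz":0,"wx":0,"wy":0,"wz":0},{"hand":-0.4,"dx":-1,"dy":-4,"dz":0,"wx":0,"wy":0,"wz":0},{"hand":-0.4,"dx":-1,"dy":-4,"dz":0,"wx":0,"wy":0,"wz":0},{"hand":-0.4,"dx":-1,"dy":-3,"dz":0,"wx":0,"wy":0,"wz":0},{"hand":-0.4,"dx":0,"dy":0,"dz":0,"wx":0,"wy":0,"wz":0}]'
python3 - <<'E'
from h import *
I,D=snap('top','top6');I2,D2=snap('side','side6')
A=cv2.resize(I[190:270,240:380],None,fx=5,fy=5,interpolation=2);B=cv2.resize(I2[150:260,250:330],None,fx=5,fy=5,interpolation=2)
cv2.imwrite('pics/c6.png',A[:,:,::-1]);cv2.imwrite('pics/d6.png',B[:,:,::-1])
P=cloud('top',D)
c=np.array([.5442,-.0685]);th=np.radians(.95);M=np.array([[np.cos(th),np.sin(th)],[-np.sin(th),np.cos(th)]])
H=(P[...,:2]-c)@M.T*1000;Z=P[...,2]*1000
for n,m in(('-y',(abs(H[...,0])<24)&(H[...,1]>-40)&(H[...,1]<-10)),('+y',(abs(H[...,0])<24)&(H[...,1]<40)&(H[...,1]>10)),('rib',(abs(H[...,0])<24)&(abs(H[...,1])<4)),('pj',(abs(H[...,0])<20)&(H[...,1]>-66)&(H[...,1]<-58)),('cj',(abs(H[...,0])<20)&(H[...,1]<66)&(H[...,1]>58)),('-x',(H[...,0]<-12)&(H[...,0]>-24)&(abs(abs(H[...,1])-25)<14)),('+x',(H[...,0]>12)&(H[...,0]<24)&(abs(abs(H[...,1])-25)<14))):
    print(n,np.nanmedian(Z[m]).round(1),np.nanmean(H[m],0).round(1),m.sum())
m=(Z>90)&(abs(H[...,0])<30)&(abs(H[...,1])<30);print('rib top',np.nanmean(H[m],0),cv2.minAreaRect(H[m].astype(np.float32)))
m=(abs(H[...,0])<45)&(abs(H[...,1])<38)&(Z>50)&(Z<66);print('plate',cv2.minAreaRect(H[m].astype(np.float32)))
E
```

```text
time_s: 16.35
position: [0.4987, -0.2498, 0.2334]
tcp_rot: [[1.0, 0.017, 0.001], [0.017, -1.0, -0.003], [0.001, 0.003, -1.0]]
force: [0.5, 0.4, 0.4]
opening: 0.302
time_s: 17.05
position: [0.4376, -0.4832, 0.2329]
tcp_rot: [[1.0, 0.012, 0.0], [0.012, -1.0, -0.006], [-0.0, 0.006, -1.0]]
force: [-0.4, -0.0, -0.7]
opening: 0.299
-y 59.5 [ -0.7 -25.5] 358
+y 59.3 [-0.1 24.3] 360
rib 99.1 [-1.2 -0.1] 110
pj 66.9 [  0.2 -61.7] 81
cj 67.7 [-0.3 61.8] 83
-x 59.6 [-18.4   0.6] 168
+x 59.2 [17.6  0.3] 166
rib top [0.51168963 0.32115217] ((-0.11272048950195312, 0.9055042266845703), (9.484695434570312, 42.366519927978516), 89.18566131591797)
plate ((-0.2164287567138672, 0.24692916870117188), (75.96297454833984, 54.354183197021484), 89.40274047851562)
```

View pics/c6.png

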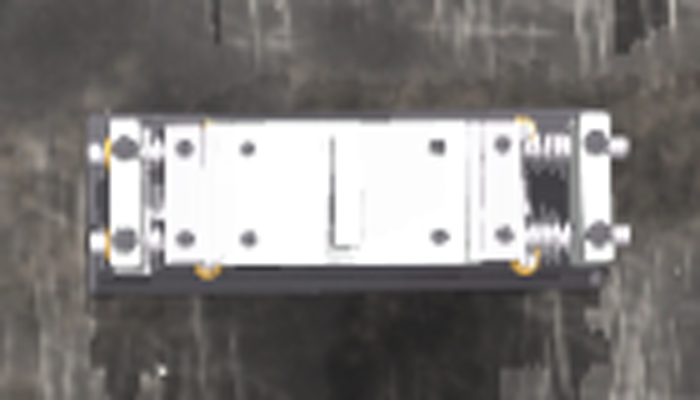

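View pics/d6.png

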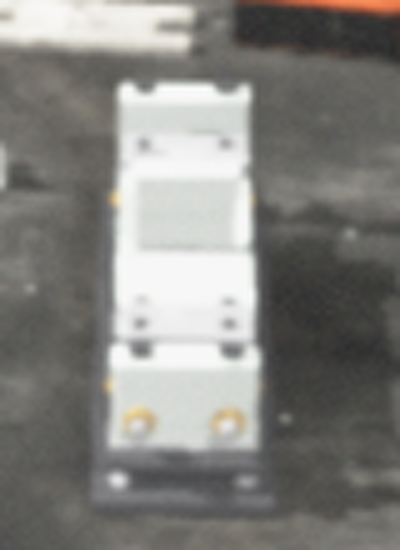

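View pics/top6.png

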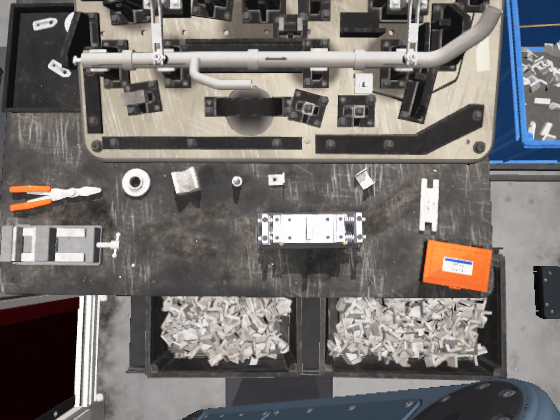

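```bash
python3 -c "
from rig import hand_in
print(hand_in())"
```

```text
the job is handed in; nothing more can be done
None
```

The plate is loaded in the holder, flat and gripped in both grooves. I handed the job in at about 17 s of the 72 s allowed.

**What I did:**
- I tipped the plate 12.6° and felt its near end touch the push-jaw ledge at about 53 mm above the table.
- I slid it under the lip and forced the push jaw back about 17 mm. The sideways spring reading peaked near 11 N.
- I lowered the far end past the catch lip onto its ledge, eased it about 12 mm towards the catch jaw to the spring balance, then opened the gripper and withdrew.

**Last checks, by top camera:**

| Check | Reading |
|---|---|
| Plate top height, push end / catch end | 59.5 / 59.3 mm (59.3 expected when on the ledges) |
| Rib and plate centre relative to the seat | within about 1 mm |
| Squareness | within about 1° |

Both ends sit under their lips in the picture. The other things on the table look unmoved by eye; I did not measure them.

**Loose ends:**
- There was about 4 N of sideways load in x just before release. The tool moved about 1 mm in x as the fingers opened.
- The checks rest on a camera calibration good to about 2 mm.

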